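# Lift the boiled eye cup with the tongs

### The job

The clear plastic eye cup in the enamel dish has just been boiled, so only the tongs may touch it. Take the steel tongs that lie across the instrument tray, close their tips around the eye cup and lift it out, leaving the measuring cup and everything else where it is. Finish while still holding: keep the eye cup steady in the closed tongs, at least 15 cm above the bench, and do not put it down or let go.

Things in the scene. Friction and masses are not known exactly. Their poses are not given: they have to be found in the camera images.
- tongs_grip (a point): Where to grip the steel tongs: midway between the two ribbed black grip plates (one outside each arm, 46 mm long, 18 mm high), near the centre of mass; at the start 33 mm above the bench, over the open inside of the tray. x points along the tongs to the tips, y across the arms (to the left one), z up. Hollows of the tips 105 mm ahead, tip ends 119 mm, bow end 108 mm behind.
- tip_left (a point): Middle of the hollow in the tip of the tongs' left (+y) arm, on its inner face, at mid-height. Each tip is a concave plate, 30 mm long and 20 mm high, that fits around the eye cup's bowl. Sprung open, the two hollows are 84 mm apart and the nearest edges of the tips about 70 mm; closed on the eye cup, the hollows are about 38 mm apart.
- tip_right (a point): The same point in the tip of the right arm.
- eyecup_centre (a point): Clear plastic eye cup, standing upright in the dish, 30 g: a thin round foot 34 mm across, a short thin stem (16 mm across) up to 16 mm, then a round bowl 36 mm across (37 mm at the contoured rim), 46 mm high in all. This point is on its axis, 23 mm above its underside; the bowl is best held 10 mm above this point. z is up.
- eyecup: The eye cup as a body; the origin is the centre of its underside.
- tongs: Steel spring tongs, 227 mm, 100 g, level on edge across the tray's rims, opening in the horizontal plane. Sprung open they are 58 mm over the grip plates. Squeezed there to 50 mm (some 6 N) they can be carried, hollows of the tips then about 66 mm and their nearest edges 54 mm apart; on the eye cup they are at about 38 mm, the spring then taking some 12 N. Origin 8 mm below the grip point.
- tongs_left: The left arm of the tongs, a strip 16 mm high, sprung at the bow end; the origin is at its hinge there.
- tongs_right: The right arm of the tongs, likewise.
- tray: Rectangular steel instrument tray, fixed, 115 mm (its x) by 180 mm (its y), 25 mm high, walls and floor 3 mm, otherwise empty. The tongs lie across it, along its x. The origin is the centre of its underside on the bench.
- dish: Shallow white enamel dish, fixed, 110 mm (its x) by 190 mm (its y), 18 mm high, walls and floor 3 mm. The eye cup and the measuring cup stand in it side by side along its y. The origin is the centre of its underside on the bench.
- measure: Small clear measuring cup, 32 mm across and 30 mm high, straight-sided with no foot, standing in the same dish some 84 mm from the eye cup (either may be at either end). Leave it there. The origin is the centre of its underside.
- ointment: Flat round aluminium ointment tin, 55 mm across, 21 mm high, near the middle between tray and dish and somewhat farther off; leave it alone. Origin at the centre of its underside.
- saline: Clear bottle, 60 mm across, 150 mm high; leave it alone. Origin at the centre of its underside.
- plaster: Roll of plaster on a spool, 46 mm across, 25 mm high; leave it alone. Origin at the centre of its underside.
- dressings: Cardboard box, 60 by 90 by 45 mm high; leave it alone. Origin at the centre of its underside.
- mug: White enamel mug, 80 mm across, 80 mm high; leave it alone. Origin at the centre of its underside.
- thermo_case: Grey thermometer case lying down, 135 by 18 by 16 mm high; leave it alone. Origin at the centre of its underside.
Not all that is in view belongs to the job. Leave any blue look-alike of the tray alone. Leave any purple look-alike of the tongs alone.

How it is judged:
On the way, in this order (a step that is already met when the one before it is completed fails the run):
1. the tongs are in the gripper and off the tray (contact force between the fingers and tongs above 0.5 N and contact force between tongs and tray below 0.05 N and distance of tongs_grip from where it was at the start of the episode above 0.03 m), for 0.2 s.
2. both tips of the tongs grip the eye cup and it is off the dish (contact force between each of tongs_left, tongs_right and eyecup above 0.3 N and contact force between eyecup and dish below 0.03 N and height (world z) of eyecup_centre above 0.04 m), for 0.2 s.
At the end, for the whole second after the job is handed in: The eye cup's centre is over 145 mm above the bench, gripped by both tips of the tongs (over 0.3 N each), the gripper holds the tongs (over 100 mm up) and does not touch the cup; all steady (under 30 mm/s) and resting on nothing else; measuring cup within 25 mm of its start (height (world z) of eyecup_centre above 0.145 m and contact force between each of tongs_left, tongs_right and eyecup above 0.3 N and contact force between the fingers and tongs above 0.5 N and contact force between each of the arm, the fingers and eyecup below 0.05 N and height (world z) of tongs_grip above 0.1 m and contact force between each of tongs, eyecup and saline below 0.05 N and linear speed of eyecup below 0.03 m/s and distance of measure from where it was at the start of the episode below 0.025 m); the arm keeps its last pose, push and grip.
It fails at once if the gripper or arm touches the eye cup (contact force between any of the fingers, the arm and eyecup above 0.3 N).
It fails at once if the measuring cup is knocked away (distance of measure from where it was at the start of the episode above 0.025 m).
It fails at once if a bystander is moved (distance of any of ointment, saline, plaster, dressings, mug, thermo_case from where it was at the start of the episode above 0.025 m).
It also fails if it takes over 51 s, if anything falls off the work surface, if the arm or the gripper's body presses on something with over 40 N, if the wrist force passes 120 N, or if a joint passes its speed limit or range.

### The arm

A 6-joint arm with a two-finger parallel gripper is mounted at the origin on the work surface. World frame = base frame: x ahead of the robot, y to its left, z up, the work surface at z = 0. Lengths are in m, angles in rad, forces in N, time in s.
With the tool pointing down it reaches from about 0.275 to 0.975 m from the base axis. Payload 8.4 kg.
Tool frame: the origin (TCP) lies at the very end of the fingers, on their centre line; the grasp point (between the pads) lies 19 mm behind it; z points along the fingers, y is the direction in which the jaws open and shut (so a half turn about z gives the same grasp; the last joint's range is limited). The gripper opens to 92 mm and grips with 3 to 60 N. Pads are 20 mm wide; open, the fingers measure 128 mm over their backs; the gripper's body (75 mm by 189 mm) begins 69 mm behind the grasp point.
Start: joints at [-1.332, 0.353, 1.633, -0, 1.155, -0.002], TCP at [0.149, -0.607, 0.175] pointing down, gripper open.
Joint ranges: [-2.63, 2.63], [-0.92, 2.1], [0.06, 2.66], [-1.3, 4.44], [0, 2.69], [-3.02, 3.02]. Speed limits (rad/s): [2.22, 2.22, 2.79, 3.14, 3.14, 3.14].

### API

Orientations are given as a rotation vector (axis times angle).
In Python, from cell import env gives the robot as it stands.
- The arm moves only by the shell command python3 -m creep 'ROWS' [FORCE]. ROWS is a JSON object of lists of equal length, an entry for each row: "xyz": the shift along the tool's x, y, z in mm, a list of three; "twist": the turn, a rotation vector about the tool's x, y, z in rad, a list of three; "gripper": the finger opening in mm, from 0 to 91.9. In form: {"xyz": [[x, y, z], ...], "twist": [[rx, ry, rz], ...], "gripper": [gripper, ...]}. A call has exactly 8 rows; each row is the pose to reach, as a shift and turn from the pose commanded when the call began, along the tool's axes at that moment; what a row does not reach only later rows make up. A row lasts 1/12 s, in which the tool goes at most 41.7 mm and 7.16 degrees, less where a joint would pass 70% of its speed; a pose out of reach is approached as far as the arm can. A call with a gripper value outside its range is refused whole. The fingers move at their own pace and stop on an object; FORCE is the grip in N (left out, the last holds). Time passes only in rows, so rows that repeat a pose let the fingers close, or fill a call up. It gives the time, the measured TCP pose, the force and the opening at its end, in the units of the state.
- env.state(): the state, without advancing time (a new reading comes with each control period).
- env.read_camera(name): name is "side" or "top"; returns the picture (480x640x3 uint8, red, green, blue); there is no depth.
- env.get_calibration(name): a dict with "K" (3x3 intrinsics, pixels), "D" ([k1, k2, p1, p2, k3] as OpenCV has them; the pictures are not rectified), "R" (3x3) and "t" (3): a world point X has camera coordinates R X + t. Camera axes: x right, y down, z forward; pixel columns grow to the right and rows downward; lengths in m; the calibration is good to about 2 mm. A picture is of the moment at which its call begins. get_calibration takes no time and is no camera call.
- env.sign_off(): hands the job in, once; it reports no verdict.
The state is a dict: "time_s": time; "joint_positions": joint angles; "qd": joint speeds; "tau": joint torques, N m; "position": TCP position; "eef_rot": TCP orientation; "wrist_force": force on the tool from outside, world axes, zero at the start; "torque": the same for the moment, N m; "width": finger opening in m.
Only numpy, scipy, OpenCV 4.12 (cv2) and the standard library are available. Lean on these libraries where they do the work, as an engineer would, in place of code of your own. Each camera call takes 0.05 s, during which the arm holds its last target.

## Working session

There is one attempt and no reset: what is moved stays moved. The work goes in short steps, Python scripts to look and compute and a shell command to move; the robot and the scene stay as the last step left them, time stands still between calls to the robot, and variables do not carry over. Pictures are saved under pics/ and viewed, and the job is handed in when it is done.

```bash
ls; mkdir -p pics; python3 - <<'E'
from cell import env
import cv2,json
for n in("top","side"):
    cv2.imwrite(f"pics/{n}0.png",env.read_camera(n)[:,:,::-1]); c=env.get_calibration(n); print(n,c)
print(env.state())
E
```

```text
pics
top {'K': array([[603.87661747,   0.        , 324.60836878],
       [  0.        , 603.87661747, 233.39104981],
       [  0.        ,   0.        ,   1.        ]]), 'D': array([0.01300828, 0.        , 0.        , 0.        , 0.        ]), 'R': array([[ 0.01285916, -0.99991488, -0.00220583],
       [-0.98430234, -0.01226998, -0.17606351],
       [ 0.17602146,  0.00443523, -0.98437634]]), 't': array([-0.00430972,  0.48858523,  1.22087053])}
side {'K': array([[502.81342261,   0.        , 319.60896404],
       [  0.        , 502.81342261, 239.06779211],
       [  0.        ,   0.        ,   1.        ]]), 'D': array([-0.02605035,  0.        ,  0.        ,  0.        ,  0.        ]), 'R': array([[-0.99567251, -0.09242502,  0.00968885],
       [-0.06599724,  0.62984354, -0.7739131 ],
       [ 0.06542647, -0.77120343, -0.63321769]]), 't': array([0.49472943, 0.05229706, 1.3867429 ])}
{'time_s': 0.1, 'joint_positions': array([-1.33239713e+00,  3.53578699e-01,  1.63403616e+00,  2.39419714e-05,
        1.15521935e+00, -2.42552435e-03]), 'qd': array([-0.00125867, -0.001363  , -0.00029704, -0.00067955, -0.00092911,
       -0.00077689]), 'tau': array([-1.28046046e-03, -5.94906127e+01, -3.34931159e+01,  6.97099068e-02,
        1.82902365e-02, -3.97810766e-05]), 'position': array([ 0.14894205, -0.60648909,  0.17424903]), 'eef_rot': array([-3.11762024e+00, -3.77209608e-01,  1.95331590e-04]), 'wrist_force': array([-0.20183892, -0.02625213, -0.50843952]), 'torque': array([-0.09101315, -0.01433624,  0.00533362]), 'width': 0.09161492731467863}
```

View pics/top0.png

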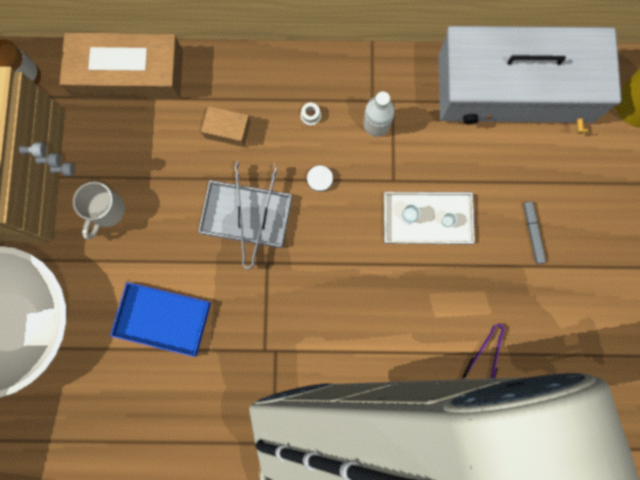

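View pics/side0.png

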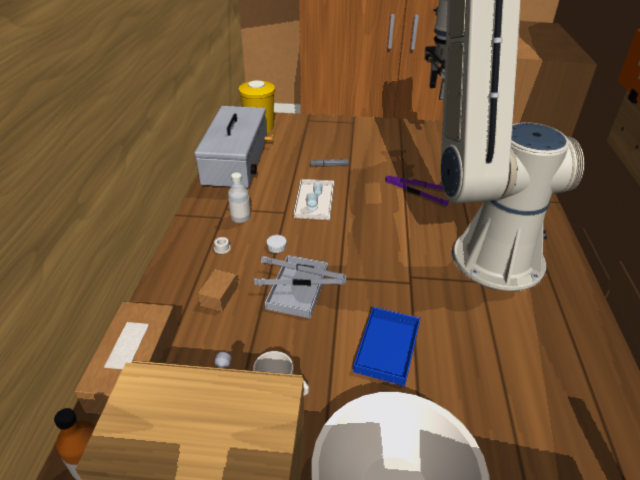

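```bash
python3 - <<'E'
import cv2,numpy as np
t=cv2.imread("pics/top0.png"); s=cv2.imread("pics/side0.png")
a=cv2.resize(t[150:280,190:300],None,fx=4.5,fy=4.5,interpolation=cv2.INTER_CUBIC)
b=cv2.resize(t[180:255,375:485],None,fx=7,fy=7,interpolation=cv2.INTER_CUBIC)
c=cv2.resize(s[170:225,285:345],None,fx=9,fy=9,interpolation=cv2.INTER_CUBIC)
d=cv2.resize(s[245:325,245:355],None,fx=7,fy=7,interpolation=cv2.INTER_CUBIC)
for n,i in zip("abcd",(a,b,c,d)): cv2.imwrite(f"pics/c_{n}.png",i)
E
```

```text
(no output)
```

View pics/c_a.png

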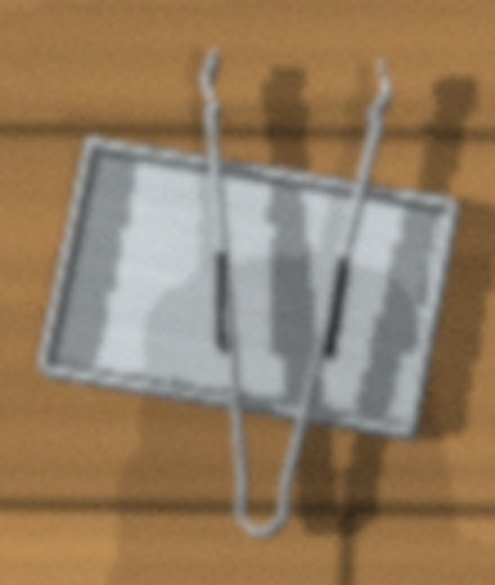

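View pics/c_b.png

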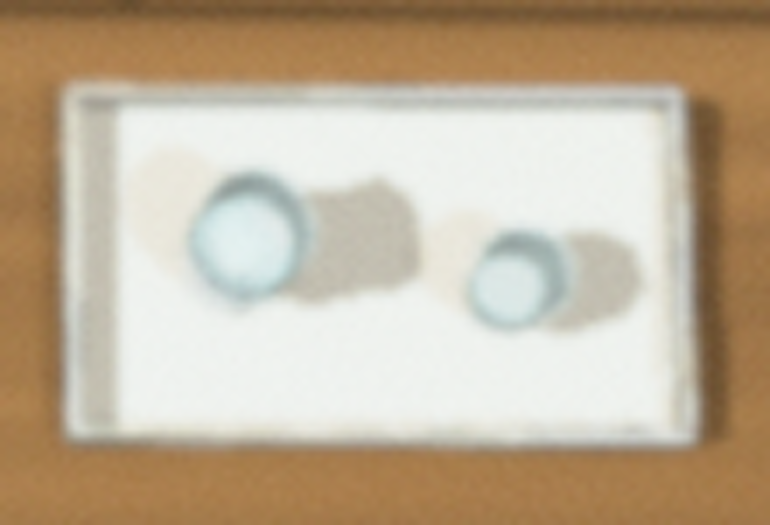

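View pics/c_c.png

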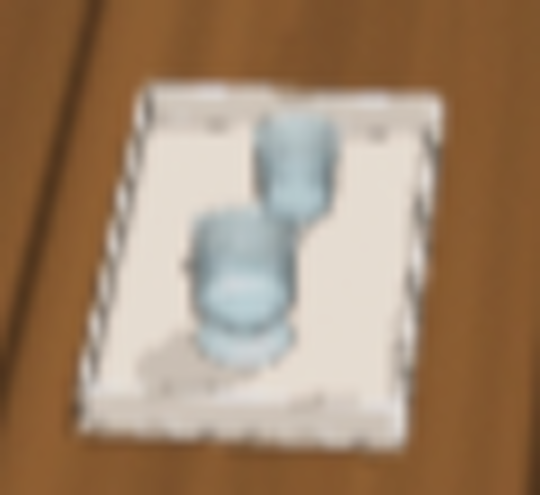

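View pics/c_d.png

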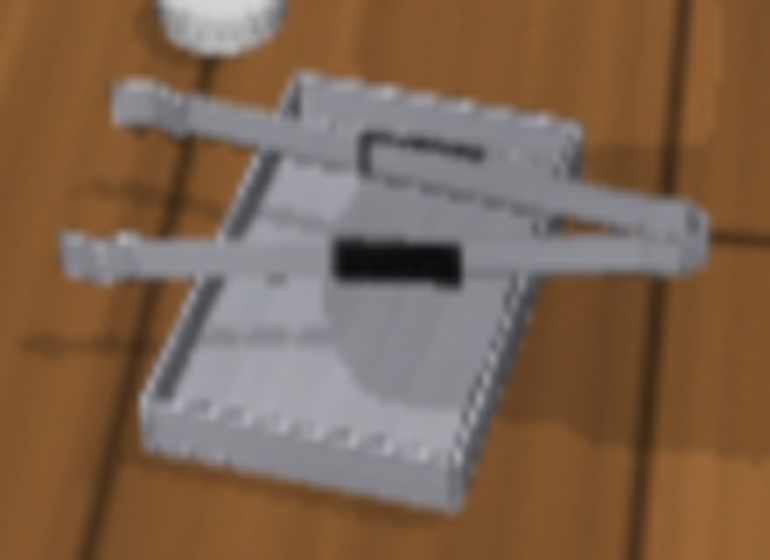

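```bash
cat > h.py <<'E'
from cell import env
import numpy as np,cv2
def ray(n,u,v):
    c=env.get_calibration(n); p=cv2.undistortPoints(np.array([[[u,v]]],float),c["K"],c["D"])[0,0]
    R=c["R"]; return -R.T@c["t"], R.T@np.array([p[0],p[1],1])
def at(n,u,v,z):
    o,d=ray(n,u,v); return o+d*(z-o[2])/d[2]
def proj(n,X):
    c=env.get_calibration(n); return cv2.projectPoints(np.array(X,float).reshape(-1,3),cv2.Rodrigues(c["R"])[0],c["t"],c["K"],c["D"])[0][:,0]
E
python3 - <<'E'
from h import *
np.set_printoptions(precision=4,suppress=True)
def A(u,v,z): return at("top",190+(u+.5)/4.5-.5,150+(v+.5)/4.5-.5,z)
def B(u,v,z): return at("top",375+(u+.5)/7-.5,180+(v+.5)/7-.5,z)
def C(u,v,z): return at("side",285+(u+.5)/9-.5,170+(v+.5)/9-.5,z)
def D(u,v,z): return at("side",245+(u+.5)/7-.5,245+(v+.5)/7-.5,z)
L=A(222,303,.042);R=A(336,307,.042);bow=A(262,531,.041);tl=A(214,52,.043);tr=A(382,62,.043)
print("plates",L,R,np.linalg.norm(L-R),"mid",(L+R)/2)
print("bow",bow,"tips",tl,tr,"len",np.linalg.norm((tl+tr)/2-bow))
d=(tl+tr)/2-bow; print("yaw",np.degrees(np.arctan2(d[1],d[0])), "grip from bow",bow[:2]+.108*(d/np.linalg.norm(d))[:2])
n=(L-R); print("yaw by plates",np.degrees(np.arctan2(-n[0],n[1])))
print("side plates",D(398,263,.033),D(424,147,.042), "bow",D(690,240,.033))
for p in((90,138),(457,200),(415,437),(42,370)): print("tray",A(*p,.025))
print("rim eyecup top",B(249,236,.049),"measure rim",B(519,280,.033))
print("side rim eye", C(243,230,.049),"foot",C(245,343,.006),"meas",C(297,125,.033))
for p in((68,88),(683,90),(694,440),(68,440)): print("dish",B(*p,.018))
for n,z,u,v in(("oint",.021,320,178),("salinecap",.15,383,98),("thermo",.016,535,232)): print(n,at("top",u,v,z))
E
```

```text
plates [0.5218 0.1827 0.042 ] [0.5205 0.1293 0.042 ] 0.0534186973389378 mid [0.5212 0.156  0.042 ]
bow [0.4149 0.1604 0.041 ] tips [0.6433 0.191  0.043 ] [0.6394 0.111  0.043 ] len 0.2266841271118497
yaw -2.3762303609968463 grip from bow [0.5228 0.1559]
yaw by plates -1.334141189894238
side plates [0.5258 0.1838 0.033 ] [0.5224 0.1315 0.042 ] bow [0.4226 0.1613 0.033 ]
tray [0.6052 0.2516 0.025 ]
tray [0.5769 0.0749 0.025 ]
tray [0.4621 0.0921 0.025 ]
tray [0.4919 0.269  0.025 ]
rim eyecup top [ 0.5326 -0.1768  0.049 ] measure rim [ 0.5234 -0.2605  0.033 ]
side rim eye [ 0.5385 -0.1786  0.049 ] foot [ 0.5373 -0.1732  0.006 ] meas [ 0.5288 -0.2697  0.033 ]
dish [ 0.5853 -0.1258  0.018 ]
dish [ 0.587  -0.3154  0.018 ]
dish [ 0.4776 -0.3155  0.018 ]
dish [ 0.4752 -0.1253  0.018 ]
oint [0.6144 0.0135 0.021 ]
salinecap [ 0.7449 -0.1114  0.15  ]
thermo [ 0.5021 -0.4472  0.016 ]
```

```bash
cat >> h.py <<'E'
from scipy.spatial.transform import Rotation as Ro
np.set_printoptions(precision=4,suppress=True)
def go(p,yaw):
    s=env.state(); R0=Ro.from_rotvec(s["eef_rot"]); c,q=np.cos(np.radians(yaw)),np.sin(np.radians(yaw))
    T=Ro.from_matrix(np.array([[c,q,0],[q,-c,0],[0,0,-1]]))
    print("t",s["time_s"],"pos",s["position"],"w",s["width"],"F",s["wrist_force"],"q",s["joint_positions"])
    print("xyz mm",R0.inv().apply(np.array(p)-s["position"])*1e3,"twist",(R0.inv()*T).as_rotvec())
E
python3 -c "
from h import *
go([.523,.156,.15],-2)"
```

```text
t 0.1 pos [ 0.1489 -0.6065  0.1742] w 0.09161492731467863 F [-0.2018 -0.0263 -0.5084] q [-1.3324  0.3536  1.634   0.      1.1552 -0.0024]
xyz mm [ 545.1127 -651.2454   25.0711] twist [-0.0012  0.0001  0.2757]
```

```bash
python3 -m creep '{"xyz":[[20,-25,0],[45,-54,0],[70,-84,0],[95,-114,0],[120,-144,0],[145,-174,0],[170,-204,0],[195,-234,0]],"twist":[[0,0,0.02],[0,0,0.05],[0,0,0.08],[0,0,0.12],[0,0,0.16],[0,0,0.2],[0,0,0.24],[0,0,0.276]],"gripper":[85,80,78,78,78,78,78,78]}' 20; python3 -c "
from h import *
go([.523,.156,.15],-2)"
```

```text
time_s: 0.77
position: [0.2828, -0.3313, 0.1747]
eef_rot: [-3.141, 0.059, 0.0]
wrist_force: [1.3, -1.2, 0.6]
width: 0.078
t 0.7667 pos [ 0.2828 -0.3313  0.1747] w 0.07796470489918611 F [ 1.3004 -1.1986  0.6083] q [-0.8678  0.0518  2.0171  0.0001  1.073   0.7407]
xyz mm [ 221.6613 -496.0601   24.7796] twist [-0.0002  0.0001 -0.0028]
```

```bash
python3 -m creep '{"xyz":[[15,-34,0],[30,-67,0],[45,-100,0],[60,-134,0],[75,-167,0],[90,-200,0],[105,-234,0],[120,-268,0]],"twist":[[0,0,0],[0,0,0],[0,0,0],[0,0,0],[0,0,0],[0,0,0],[0,0,0],[0,0,0]],"gripper":[78,78,78,78,78,78,78,78]}' ; python3 -c "
from h import *
go([.523,.156,.12],-2)"
```

```text
time_s: 1.43
position: [0.4123, -0.0678, 0.1749]
eef_rot: [3.141, -0.055, 0.0]
wrist_force: [0.3, 0.5, -0.7]
width: 0.0781
t 1.4333 pos [ 0.4123 -0.0678  0.1749] w 0.07811867569669192 F [ 0.2723  0.4707 -0.6616] q [-0.1665  0.0206  2.0493 -0.      1.0715  1.4395]
xyz mm [ 102.7838 -227.5431   54.9461] twist [ 0.0001 -0.0002 -0.0003]
```

```bash
python3 -m creep '{"xyz":[[15,-33,0],[30,-66,0],[45,-100,10],[60,-133,20],[75,-166,30],[90,-198,40],[103,-227,50],[103,-227,55]],"twist":[[0,0,0],[0,0,0],[0,0,0],[0,0,0],[0,0,0],[0,0,0],[0,0,0],[0,0,0]],"gripper":[78,78,78,78,78,78,78,78]}' ; python3 -c "
from h import *
for n in('top','side'): cv2.imwrite(f'pics/{n}1.png',env.read_camera(n)[:,:,::-1])
go([.523,.156,.015],-2)"
```

```text
time_s: 2.1
position: [0.5248, 0.1581, 0.1186]
eef_rot: [-3.14, 0.051, -0.001]
wrist_force: [-1.7, -0.2, -0.1]
width: 0.0781
t 2.2 pos [0.5219 0.1542 0.1183] w 0.078079585363848 F [-0.2949 -0.9376 -0.4285] q [ 0.2846  0.2936  1.8586 -0.0002  0.9924  1.8886]
xyz mm [  1.3589  -1.949  103.3405] twist [0.0011 0.0028 0.0018]
```

View pics/side1.png

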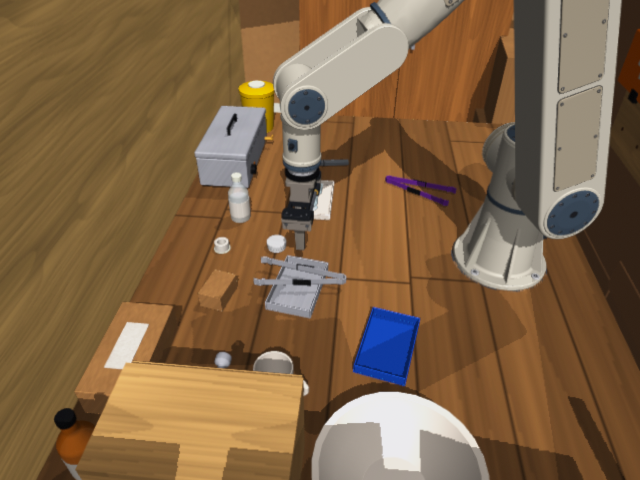

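View pics/top1.png

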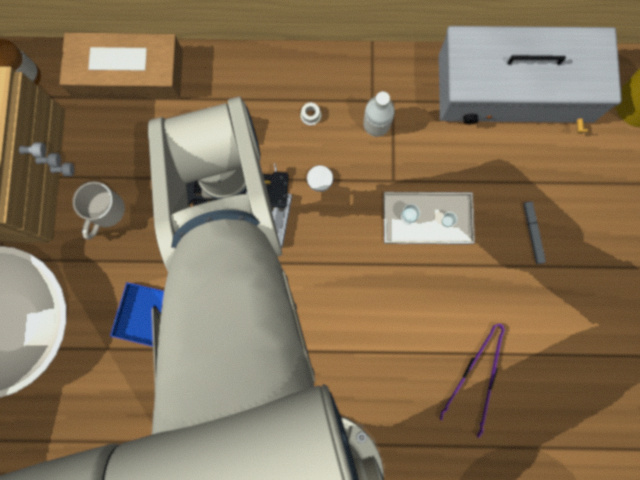

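```bash
python3 -c "
from h import *
print(proj('side',[[.522,.154,.118],[.523,.156,.033],[.522,.184,.118]]))
im=cv2.imread('pics/side1.png')[160:320,230:370]; cv2.imwrite('pics/s1c.png',cv2.resize(im,None,fx=5,fy=3.7*5/3.7*.75,interpolation=cv2.INTER_CUBIC))"
```

```text
[[304.001  248.7028]
 [303.8539 274.6183]
 [302.5439 256.7764]]
```

View pics/s1c.png

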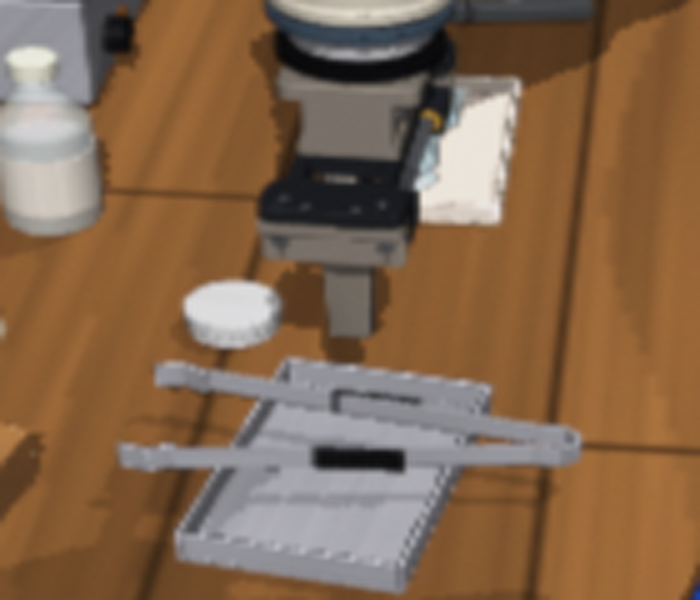

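```bash
python3 -c "
from h import *
for n in('side',): I=env.read_camera(n)[:,:,::-1]; cv2.imwrite(f'pics/{n}2.png',I)
s=env.state();print(s['position'],s['eef_rot'],s['width'])
P=s['position'];ys=[.039,.064]
for y in(.039,.064,-.039,-.064):
  print(y,proj('side',[P+[-.01,y,0],P+[.01,y,0],P+[.01,y,.069+.019]]).tolist())
im=I[190:270,260:340]; cv2.imwrite('pics/s2c.png',cv2.resize(im,None,fx=7,fy=7,interpolation=cv2.INTER_CUBIC))"
```

```text
[0.5218 0.1533 0.119 ] [ 3.1401 -0.0538 -0.0037] 0.07800775972044444
0.039 [[306.3858226751346, 259.04458854096254], [298.0422935340305, 258.4681904396101], [297.36481261635305, 229.43412538948652]]
0.064 [[305.1829700987954, 266.0956689174956], [296.7046707159875, 265.5018017032687], [295.9481510465231, 236.31952431637487]]
-0.039 [[309.9026092925125, 238.43278655451772], [301.95382765668455, 237.90589997946853], [301.49378507825713, 209.37292295667464]]
-0.064 [[310.95983310444376, 232.23743631491266], [303.1299304703306, 231.72498004335023], [302.7312980405839, 203.3622721420362]]
```

View pics/s2c.png

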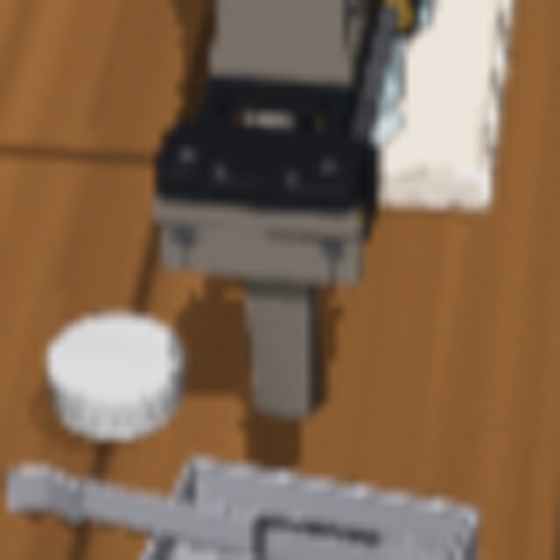

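```bash
python3 -c "
from h import *
P=env.state()['position']
print(proj('side',[P+[0.037,.0945,.088],P+[-.037,.0945,.088],P+[0,0,.088]]))
c=env.get_calibration('side');print(-c['R'].T@c['t'])
for p in((296.3,249.3),(304.6,249.3)):
  o,d=ray('side',*p)
  for x in(.119,.13,.15,.155): k=(x-o[2])/d[2]; print(p,'z',x,o+k*d)
"
```

```text
[[281.9212 244.2231]
 [315.5441 246.4866]
 [303.7436 219.4174]]
[0.4053 1.0822 0.9138]
(296.3, 249.3) z 0.119 [0.5402 0.1593 0.119 ]
(296.3, 249.3) z 0.13 [0.5384 0.1721 0.13  ]
(296.3, 249.3) z 0.15 [0.535  0.1953 0.15  ]
(296.3, 249.3) z 0.155 [0.5341 0.2011 0.155 ]
(304.6, 249.3) z 0.119 [0.5201 0.1572 0.119 ]
(304.6, 249.3) z 0.13 [0.5186 0.17   0.13  ]
(304.6, 249.3) z 0.15 [0.5157 0.1933 0.15  ]
(304.6, 249.3) z 0.155 [0.5149 0.1991 0.155 ]
```

```bash
python3 -c "
from h import *
P=env.state()['position']
for z in(.088,.12): print(proj('top',[P+[0.037,.0945,z],P+[-.037,.0945,z],P+[0.037,-.0945,z],P+[-.037,-.0945,z]]))
im=cv2.imread('pics/top1.png')[90:260,140:330]; cv2.imwrite('pics/t1c.png',cv2.resize(im,None,fx=4,fy=3.5,interpolation=cv2.INTER_CUBIC))
im=cv2.imread('pics/side0.png')[0:120,380:500]; cv2.imwrite('pics/s0c.png',cv2.resize(im,None,fx=5,fy=5,interpolation=cv2.INTER_CUBIC))
print(proj('side',[[.14894,-.6065,.1742]]))
"
```

```text
[[191.7881 178.7659]
 [189.7097 218.0114]
 [294.0707 180.013 ]
 [293.1917 219.2792]]
[[187.8851 174.0388]
 [185.7    214.3828]
 [293.1435 175.3225]
 [292.2278 215.6877]]
[[435.0977 103.5286]]
```

View pics/t1c.png

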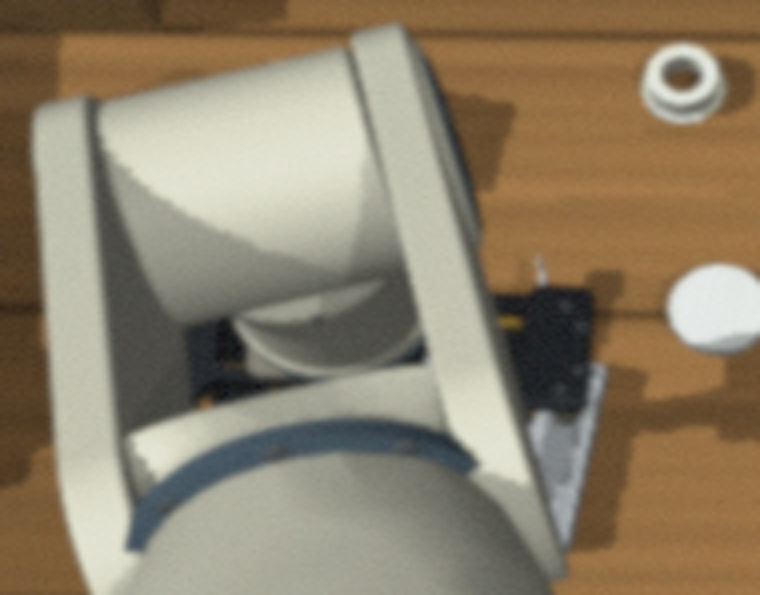

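View pics/s0c.png

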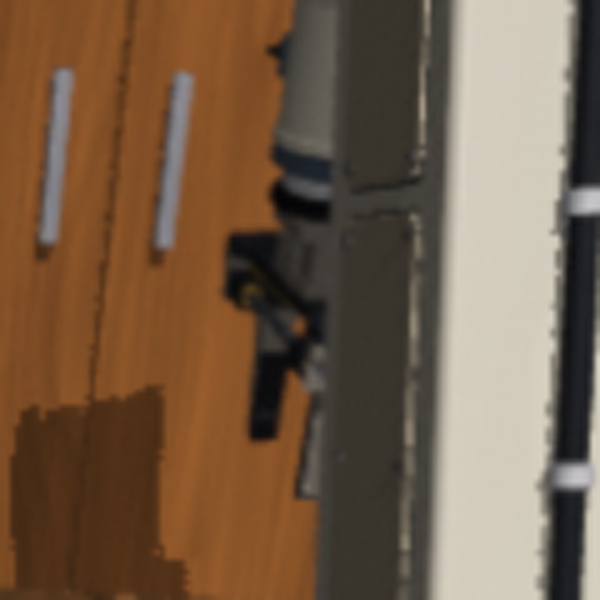

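```bash
python3 -c "
from h import *
print(proj('side',[[0,0,0],[0,0,.3]]),proj('top',[[0,0,0]]))
print(proj('side',[[.5,-.22,.003]]),proj('side',[[.2,-.3,0],[.35,.3,0.0]]))
im=cv2.imread('pics/top0.png'); 
print(at('side',435,180,.0),at('side',505,275,0))
print('purple bow side',at('side',388,179,.0),'top',at('top',500,326,0))
print('blue corner side',at('side',418,320,.025),'top',at('top',117,340,.025), at('side',354,370,.025),at('top',128,284,.025))
"
```

```text
[[498.3895 257.9664]
 [527.6207 163.8793]] [[322.4722 475.5625]]
[[325.0745 200.5558]] [[419.1491 192.9323]
 [370.1256 332.0528]]
[ 0.1418 -0.3844  0.    ] [-0.0052  0.0683  0.    ]
purple bow side [ 0.2999 -0.3732  0.    ] top [ 0.303  -0.3695  0.    ]
blue corner side [0.2403 0.2738 0.025 ] top [0.2638 0.4261 0.025 ] [0.384  0.4291 0.025 ] [0.3792 0.4117 0.025 ]
```

```bash
python3 -m creep '{"xyz":[[1,-3,8],[1,-3,16],[1,-3,24],[1,-3,32],[1,-3,40],[1,-3,48],[1,-3,50],[1,-3,50]],"twist":[[0,0,0],[0,0,0],[0,0,0],[0,0,0],[0,0,0],[0,0,0],[0,0,0],[0,0,0]],"gripper":[78,78,78,78,78,78,78,78]}' ; python3 -c "
from h import *
for n in('side',): I=env.read_camera(n)[:,:,::-1]; cv2.imwrite(f'pics/{n}3.png',I)
im=I[200:320,250:350]; cv2.imwrite('pics/s3c.png',cv2.resize(im,None,fx=7,fy=5,interpolation=cv2.INTER_CUBIC))
go([.523,.156,.015],-2)
P=env.state()['position']
for y in(.039,.057): print(y,proj('side',[P+[-.01,y,0],P+[.01,y,0],P+[-.01,-y,0]]))
"
```

```text
time_s: 2.92
position: [0.5234, 0.1563, 0.0689]
eef_rot: [3.141, -0.056, -0.002]
wrist_force: [-1.3, 0.3, 0.1]
width: 0.0782
t 2.9667 pos [0.5238 0.1565 0.0695] w 0.07810837688164785 F [ 0.5048 -0.3392  0.6704] q [0.2875 0.3601 1.8929 0.     0.8894 1.8936]
xyz mm [-0.7712  0.5038 54.5378] twist [ 0.0002  0.0007 -0.0004]
0.039 [[305.553  275.0412]
 [297.4087 274.4611]
 [309.0282 254.1503]]
0.057 [[304.7023 280.1554]
 [296.4661 279.563 ]
 [309.7848 249.6032]]
```

View pics/s3c.png

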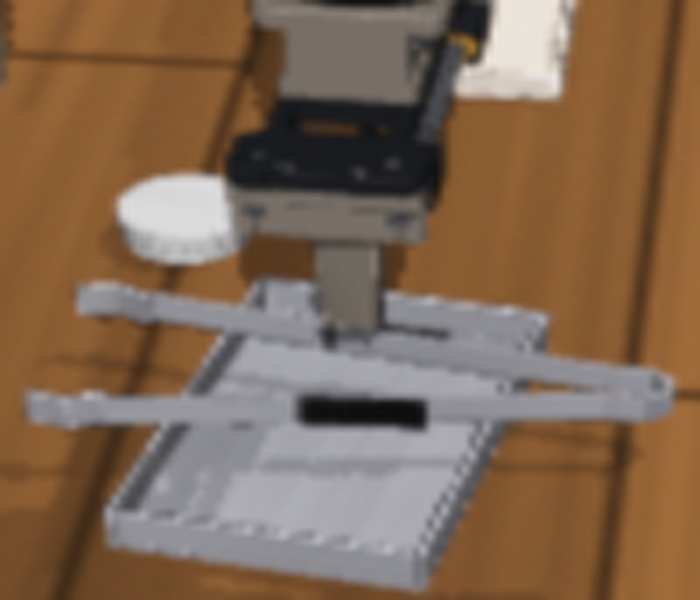

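```bash
python3 -m creep '{"xyz":[[0,0,8],[-1,0,16],[-1,0,24],[-1,0,32],[-1,0,40],[-1,0,48],[-1,0,52],[-1,0,52]],"twist":[[0,0,0],[0,0,0],[0,0,0],[0,0,0],[0,0,0],[0,0,0],[0,0,0],[0,0,0]],"gripper":[78,78,78,78,78,78,78,78]}' ; python3 -c "
from h import *
for n in('side',): I=env.read_camera(n)[:,:,::-1]; cv2.imwrite(f'pics/{n}4.png',I)
im=I[200:320,250:350]; cv2.imwrite('pics/s4c.png',cv2.resize(im,None,fx=7,fy=5,interpolation=cv2.INTER_CUBIC))
go([.523,.156,.015],-2)
P=env.state()['position']
for y in(.039,.057): print(y,proj('side',[P+[-.01,y,0],P+[.01,y,0],P+[-.01,-y,0]]))
"
```

```text
time_s: 3.63
position: [0.5222, 0.1564, 0.0166]
eef_rot: [3.141, -0.055, -0.003]
wrist_force: [-0.2, -0.1, -0.5]
width: 0.0778
t 3.6833 pos [0.5226 0.1565 0.0172] w 0.0783854986041333 F [-0.2447 -0.2869  0.1508] q [ 0.2882  0.4361  1.9256 -0.      0.7811  1.8942]
xyz mm [0.4258 0.4587 2.2437] twist [ 0.0004  0.0011 -0.0003]
0.039 [[306.2116 290.2848]
 [298.2812 289.7038]
 [309.5687 269.2283]]
0.057 [[305.3912 295.431 ]
 [297.3738 294.8381]
 [310.3007 264.6377]]
```

View pics/s4c.png

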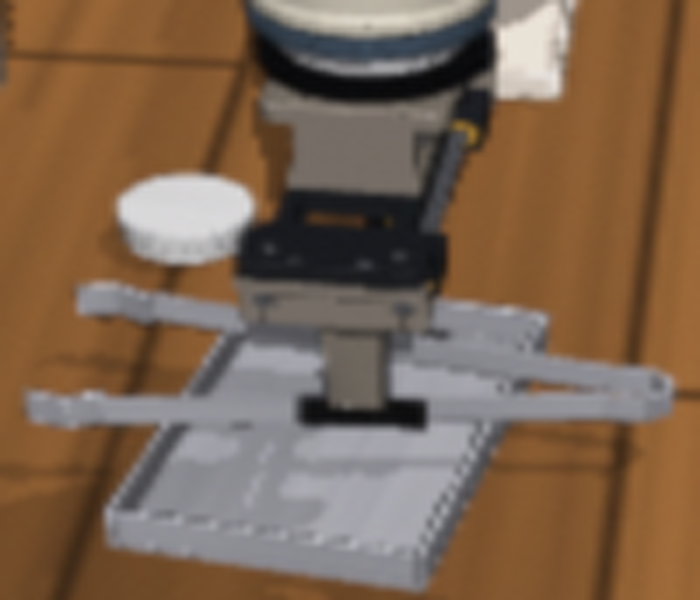

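```bash
python3 -m creep '{"xyz":[[0,0,2],[0,0,4],[0,0,6],[0,0,8],[0,0,10],[0,0,12],[0,0,12],[0,0,12]],"twist":[[0,0,0],[0,0,0],[0,0,0],[0,0,0],[0,0,0],[0,0,0],[0,0,0],[0,0,0]],"gripper":[78,78,78,78,78,78,78,78]}' ; python3 -c "
from h import *
for n in('side','top'): I=env.read_camera(n)[:,:,::-1]; cv2.imwrite(f'pics/{n}5.png',I)
I=cv2.imread('pics/side5.png')
im=I[200:320,250:350]; cv2.imwrite('pics/s5c.png',cv2.resize(im,None,fx=7,fy=5,interpolation=cv2.INTER_CUBIC))
go([.523,.156,.015],-2)
P=env.state()['position']
for y in(.039,.057): print(y,proj('side',[P+[-.01,y,0],P+[.01,y,0],P+[-.01,-y,0]]))
"
```

```text
time_s: 4.35
position: [0.5229, 0.1566, 0.0058]
eef_rot: [3.141, -0.055, -0.0]
wrist_force: [-0.7, 1.4, 1.0]
width: 0.0776
t 4.45 pos [0.523  0.1566 0.0059] w 0.07805233431482715 F [-0.3747 -0.065   0.8878] q [0.2882 0.454  1.9309 0.     0.7568 1.8942]
xyz mm [-0.0046  0.6477 -9.0809] twist [-0.     -0.     -0.0003]
0.039 [[306.0652 293.5097]
 [298.1794 292.9286]
 [309.4108 272.4209]]
0.057 [[305.2479 298.662 ]
 [297.2761 298.069 ]
 [310.1405 267.8217]]
```

View pics/s5c.png

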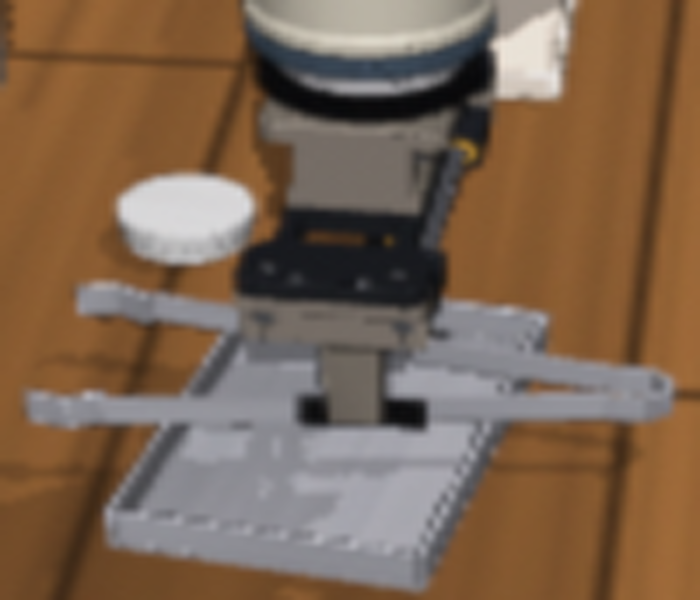

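View pics/top5.png

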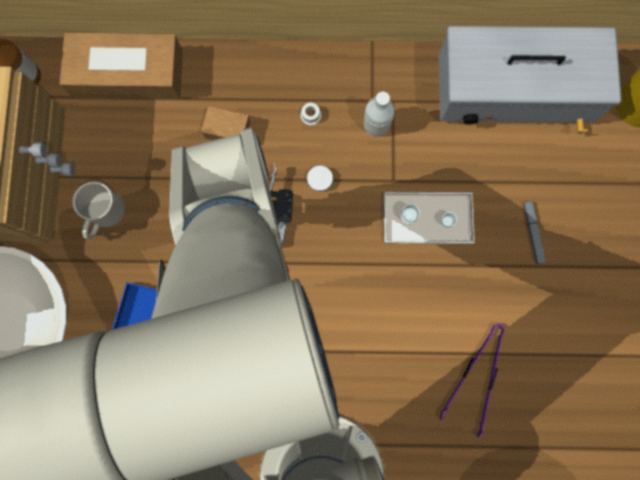

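```bash
python3 -m creep '{"xyz":[[0,0,1],[0,0,2],[0,0,3],[0,0,4],[0,0,5],[0,0,6],[0,0,6],[0,0,6]],"twist":[[0,0,0],[0,0,0],[0,0,0],[0,0,0],[0,0,0],[0,0,0],[0,0,0],[0,0,0]],"gripper":[78,78,78,78,78,78,78,78]}'
```

```text
time_s: 5.12
position: [0.523, 0.1566, -0.0002]
eef_rot: [3.141, -0.055, -0.0]
wrist_force: [-0.8, 0.4, 0.2]
width: 0.0783
```

```bash
python3 -m creep '{"xyz":[[0,0,3],[0,0,6],[0,0,9],[0,0,12],[0,0,15],[0,0,17],[0,0,17],[0,0,17]],"twist":[[0,0,0],[0,0,0],[0,0,0],[0,0,0],[0,0,0],[0,0,0],[0,0,0],[0,0,0]],"gripper":[78,78,78,78,78,78,78,78]}';  python3 -c "
from h import *
for n in('side',): I=env.read_camera(n)[:,:,::-1]; cv2.imwrite(f'pics/{n}6.png',I)
im=I[200:320,250:350]; cv2.imwrite('pics/s6c.png',cv2.resize(im,None,fx=7,fy=5,interpolation=cv2.INTER_CUBIC))
for y in(.039,.057): print(y,proj('side',[[.523,.1565+y,.015]]))
"
```

```text
time_s: 5.78
position: [0.5229, 0.1566, -0.0173]
eef_rot: [3.141, -0.055, -0.001]
wrist_force: [-0.0, -0.0, -0.5]
width: 0.0782
0.039 [[302.0929 290.6244]]
0.057 [[301.2283 295.7656]]
```

View pics/s6c.png

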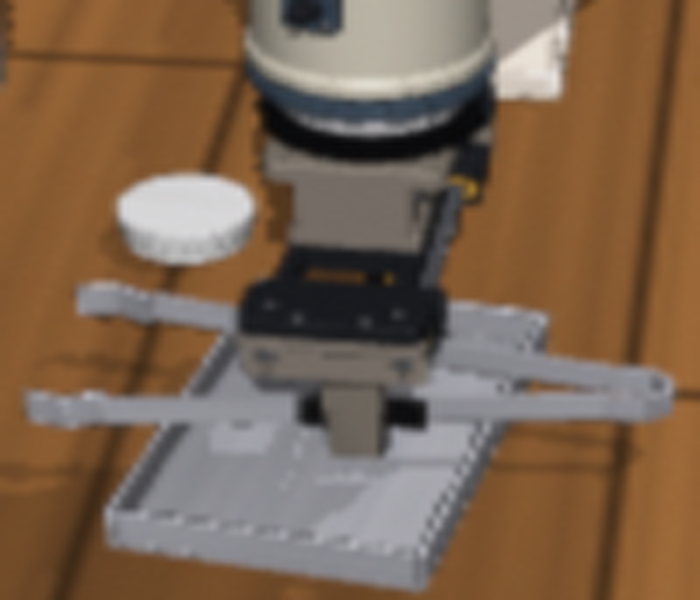

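```bash
python3 -m creep '{"xyz":[[0,0,2],[0,0,4],[0,0,6],[0,0,8],[0,0,10],[0,0,12],[0,0,12],[0,0,12]],"twist":[[0,0,0],[0,0,0],[0,0,0],[0,0,0],[0,0,0],[0,0,0],[0,0,0],[0,0,0]],"gripper":[78,78,78,78,78,78,78,78]}';  python3 -m creep '{"xyz":[[0,0,0],[0,0,0],[0,0,0],[0,0,0],[0,0,0],[0,0,0],[0,0,0],[0,0,0]],"twist":[[0,0,0],[0,0,0],[0,0,0],[0,0,0],[0,0,0],[0,0,0],[0,0,0],[0,0,0]],"gripper":[72,68,64,62,60,58,57,56]}' 15; python3 -c "
from h import *
for n in('side',): I=env.read_camera(n)[:,:,::-1]; cv2.imwrite(f'pics/{n}7.png',I)
im=I[200:320,250:350]; cv2.imwrite('pics/s7c.png',cv2.resize(im,None,fx=7,fy=5,interpolation=cv2.INTER_CUBIC))
"
```

```text
time_s: 6.5
position: [0.5229, 0.1566, -0.0293]
eef_rot: [3.141, -0.055, -0.001]
wrist_force: [0.1, -0.4, -1.2]
width: 0.0781
time_s: 7.17
position: [0.5231, 0.1566, -0.0291]
eef_rot: [-3.141, 0.055, -0.0]
wrist_force: [-0.4, -0.2, 0.6]
width: 0.0559
```

View pics/s7c.png

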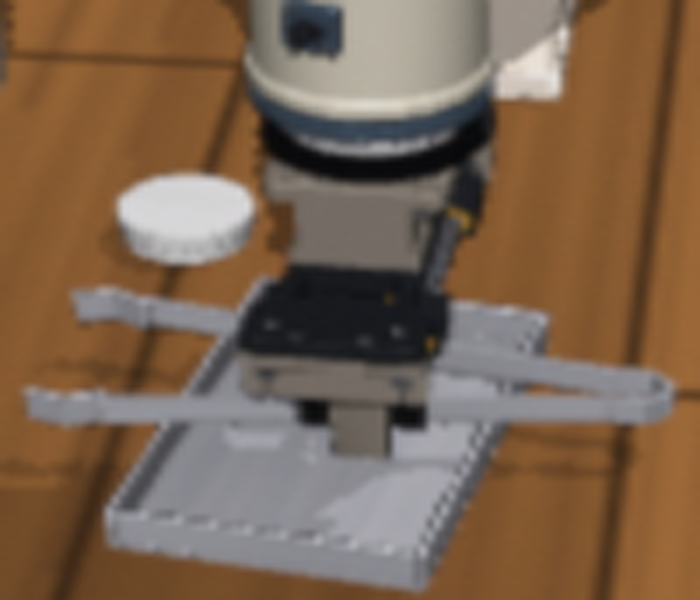

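```bash
python3 -m creep '{"xyz":[[0,0,0],[0,0,0],[0,0,0],[0,0,0],[0,0,0],[0,0,-1],[0,0,-3],[0,0,-5]],"twist":[[0,0,0],[0,0,0],[0,0,0],[0,0,0],[0,0,0],[0,0,0],[0,0,0],[0,0,0]],"gripper":[54,53,52,51,50,49,49,49]}' 20; python3 -m creep '{"xyz":[[0,0,-3],[0,0,-8],[0,0,-15],[0,0,-25],[0,0,-40],[0,0,-55],[0,0,-65],[0,0,-70]],"twist":[[0,0,0],[0,0,0],[0,0,0],[0,0,0],[0,0,0],[0,0,0],[0,0,0],[0,0,0]],"gripper":[49,49,49,49,49,49,49,49]}'; python3 -c "
from h import *
for n in('side',): I=env.read_camera(n)[:,:,::-1]; cv2.imwrite(f'pics/{n}8.png',I)
im=I[180:320,230:370]; cv2.imwrite('pics/s8c.png',cv2.resize(im,None,fx=5,fy=4.2,interpolation=cv2.INTER_CUBIC))
"
```

```text
time_s: 7.88
position: [0.5227, 0.1566, -0.0241]
eef_rot: [3.141, -0.055, -0.001]
wrist_force: [-0.1, 0.1, -0.8]
width: 0.0491
time_s: 8.55
position: [0.5241, 0.157, 0.048]
eef_rot: [-3.14, 0.055, -0.004]
wrist_force: [-0.0, -0.4, -2.2]
width: 0.0485
```

View pics/s8c.png

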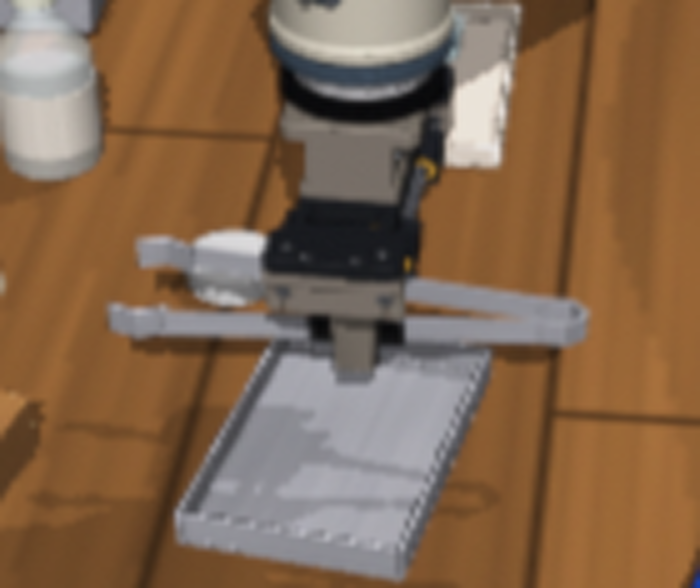

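```bash
python3 -c "
from h import *
g=np.array([.524,.157,.110]);c,s=np.cos(-.035),np.sin(-.035)
f=lambda x,y,z=0:g+[c*x-s*y,s*x+c*y,z]
print(proj('side',[f(.119,.028),f(.119,-.028),f(-.108,0),f(0,.025)]))
for u,v in((252.4,256.2),(258,239.5),(347,256.2)):print(at('side',u,v,.11))
"
```

```text
[[252.8464 254.9545]
 [257.9508 240.4361]
 [347.0762 255.9484]
 [301.4969 258.6412]]
[0.6441 0.1854 0.11  ]
[0.6425 0.1212 0.11  ]
[0.4162 0.1617 0.11  ]
```

```bash
python3 -c "
from h import *
go([.430,-.172,.055],-2)"
```

```text
t 8.6 pos [0.5242 0.157  0.0481] w 0.04911973660672999 F [-0.5759 -0.0492 -0.2233] q [ 0.2882  0.3895  1.9087 -0.      0.8405  1.8942]
xyz mm [-82.5673 332.0735  -7.4326] twist [-0.0009 -0.0028 -0.0003]
```

```bash
python3 -m creep '{"xyz":[[-2,8,-2],[-7,27,-5],[-13,50,-7],[-19,75,-7],[-25,100,-7],[-32,127,-7],[-38,152,-7],[-44,177,-7]],"twist":[[0,0,0],[0,0,0],[0,0,0],[0,0,0],[0,0,0],[0,0,0],[0,0,0],[0,0,0]],"gripper":[49,49,49,49,49,49,49,49]}'; python3 -m creep '{"xyz":[[-6,25,0],[-12,50,0],[-18,75,0],[-25,100,0],[-31,125,0],[-36,143,0],[-38,152,0],[-39,155,0]],"twist":[[0,0,0],[0,0,0],[0,0,0],[0,0,0],[0,0,0],[0,0,0],[0,0,0],[0,0,0]],"gripper":[49,49,49,49,49,49,49,49]}'; python3 -c "
from h import *
for n in('side','top'): I=env.read_camera(n)[:,:,::-1]; cv2.imwrite(f'pics/{n}9.png',I)
im=cv2.imread('pics/side9.png')[120:260,250:390]; cv2.imwrite('pics/s9c.png',cv2.resize(im,None,fx=5,fy=4.2,interpolation=cv2.INTER_CUBIC))
go([.430,-.172,.055],-2)
"
```

```text
time_s: 9.27
position: [0.4712, -0.0202, 0.0522]
eef_rot: [3.141, -0.055, -0.003]
wrist_force: [0.9, -0.6, -2.0]
width: 0.0492
time_s: 9.93
position: [0.4274, -0.1733, 0.0524]
eef_rot: [-3.141, 0.058, 0.001]
wrist_force: [0.9, 0.1, -1.0]
width: 0.0492
t 10.0333 pos [ 0.4279 -0.1722  0.0526] w 0.04909420699822749 F [ 0.3619  0.3238 -1.7509] q [-0.386   0.2708  2.0817  0.0002  0.7899  1.2209]
xyz mm [ 2.0568 -0.2988 -2.4305] twist [-0.0004  0.0006 -0.0014]
```

View pics/s9c.png

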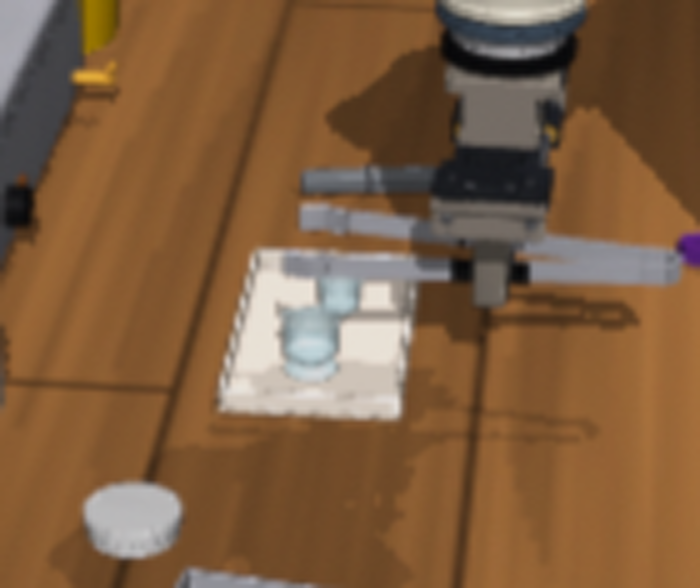

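View pics/top9.png

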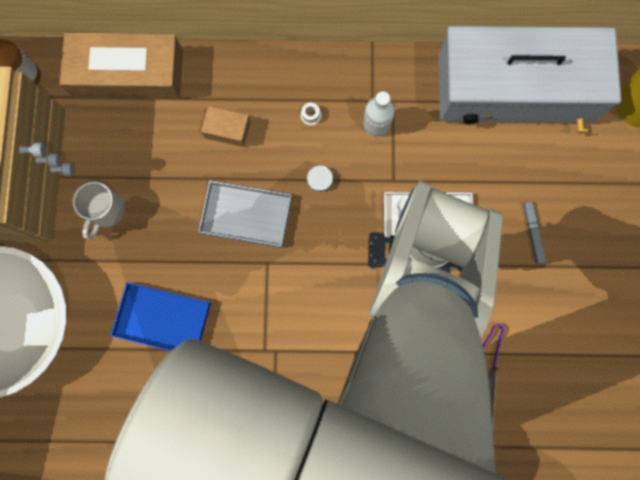

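```bash
python3 -c "
from h import *
for u,v in((307,183.1),(310,171.9),(386.4,183.1)):print(at('side',u,v,.1146))
g=np.array([.4279,-.1722,.1146]);c,s=np.cos(-.035),np.sin(-.035)
f=lambda x,y,z=0:g+[c*x-s*y,s*x+c*y,z]
print(proj('side',[f(.119,.028),f(.119,-.028),f(-.108,0)]))
I=cv2.imread('pics/side0.png');S=cv2.resize(I[170:225,285:345],None,fx=12,fy=10,interpolation=cv2.INTER_CUBIC)
# overlay of model at candidate
def circ(x,y,z,r): 
  a=np.linspace(0,6.28,60); return np.c_[x+r*np.cos(a),y+r*np.sin(a),a*0+z]
def draw(S,n,u0,v0,fx,fy,x,y,col):
  for z,r in((.049,.0185),(.003,.017),(.021,.018)):
    p=(proj(n,circ(x,y,z,r))-[u0,v0]+.5)*[fx,fy]-.5
    cv2.polylines(S,[p.astype(int)],True,col,1)
T=cv2.resize(cv2.imread('pics/top0.png')[180:255,375:485],None,fx=7,fy=7,interpolation=cv2.INTER_CUBIC)
draw(S,'side',285,170,12,10,.535,-.176,(0,0,255)); draw(T,'top',375,180,7,7,.535,-.176,(0,0,255))
for z,n,M,o,ff in((.018,'side',S,(285,170),(12,10)),(.018,'top',T,(375,180),(7,7))):
  p=(proj(n,[[.586,-.1255,z],[.586,-.3155,z],[.476,-.3155,z],[.476,-.1255,z]])-o+.5)*ff-.5
  cv2.polylines(M,[p.astype(int)],True,(0,200,0),1)
cv2.imwrite('pics/S.png',S);cv2.imwrite('pics/T.png',T)
"
```

```text
[ 0.5481 -0.1429  0.1146]
[ 0.546  -0.205   0.1146]
[ 0.318  -0.1679  0.1146]
[[307.2932 182.0908]
 [310.0212 172.0154]
 [385.7385 182.9647]]
```

View pics/S.png

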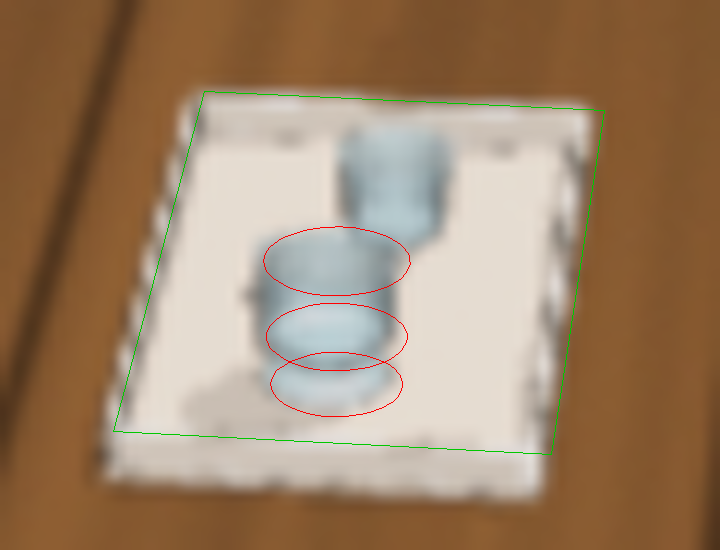

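View pics/T.png

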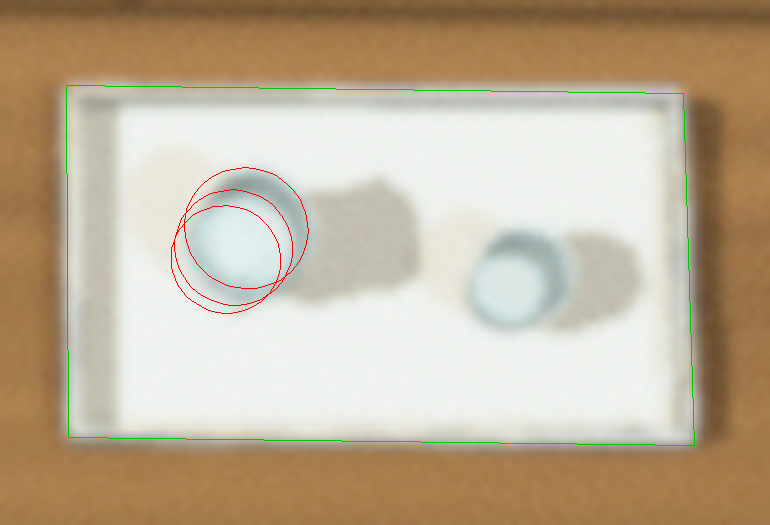

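```bash
python3 -c "
from h import *
g=np.array([.4279,-.1722,.1146]);c,s=np.cos(-.035),np.sin(-.035)
f=lambda x,y,z=0:g+[c*x-s*y,s*x+c*y,z]
p=proj('top',[f(.119,.028,.01),f(.119,-.028,.01),f(.105,.032,.01)]);print(p)
T=cv2.resize(cv2.imread('pics/top9.png')[180:255,365:475],None,fx=7,fy=7,interpolation=cv2.INTER_CUBIC)
for q in p: cv2.circle(T,tuple(((q-[365,180]+.5)*7).astype(int)),4,(0,0,255),1)
cv2.imwrite('pics/T9.png',T)"
```

```text
[[400.9115 197.6045]
 [429.2799 198.9044]
 [398.6995 204.4161]]
```

View pics/T9.png

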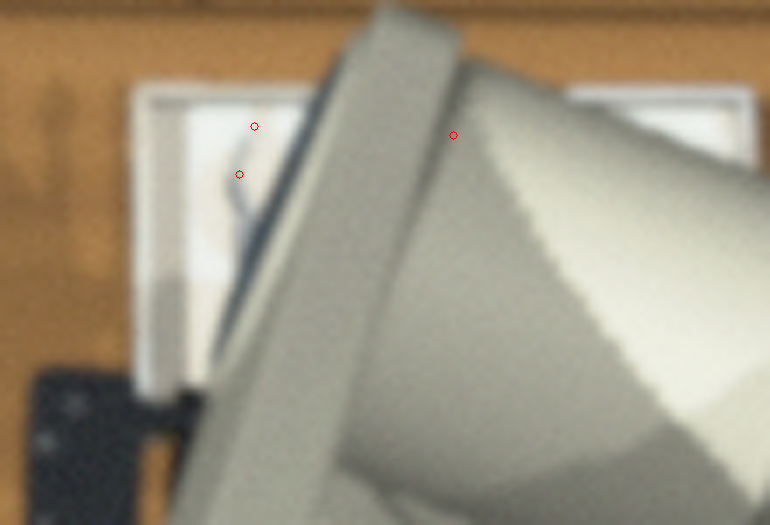

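```bash
python3 -m creep '{"xyz":[[1,0,5],[2,0,12],[2,0,20],[2,0,28],[2,0,36],[2,0,44],[2,0,48],[2,0,50]],"twist":[[0,0,0],[0,0,0],[0,0,0],[0,0,0],[0,0,0],[0,0,0],[0,0,0],[0,0,0]],"gripper":[49,49,49,49,49,49,49,49]}'; python3 -c "
from h import *
for n in('side','top'): I=env.read_camera(n)[:,:,::-1]; cv2.imwrite(f'pics/{n}10.png',I)
im=cv2.imread('pics/side10.png')[150:240,280:400]; cv2.imwrite('pics/s10c.png',cv2.resize(im,None,fx=6.5,fy=6.5,interpolation=cv2.INTER_CUBIC))
im=cv2.imread('pics/top10.png')[180:255,365:475]; cv2.imwrite('pics/t10c.png',cv2.resize(im,None,fx=7,fy=7,interpolation=cv2.INTER_CUBIC))
go([.430,-.173,.002],-2)
"
```

```text
time_s: 10.7
position: [0.4298, -0.172, 0.0018]
eef_rot: [-3.141, 0.055, 0.002]
wrist_force: [0.1, -0.6, 0.2]
width: 0.0487
t 10.8 pos [ 0.4301 -0.1722  0.0025] w 0.049251378317719134 F [-0.8047  0.0357 -0.8268] q [-0.3841  0.3635  2.1068 -0.      0.6721  1.2219]
xyz mm [-0.0934  0.794   0.4539] twist [-0.0003  0.0008 -0.0002]
```

View pics/s10c.png

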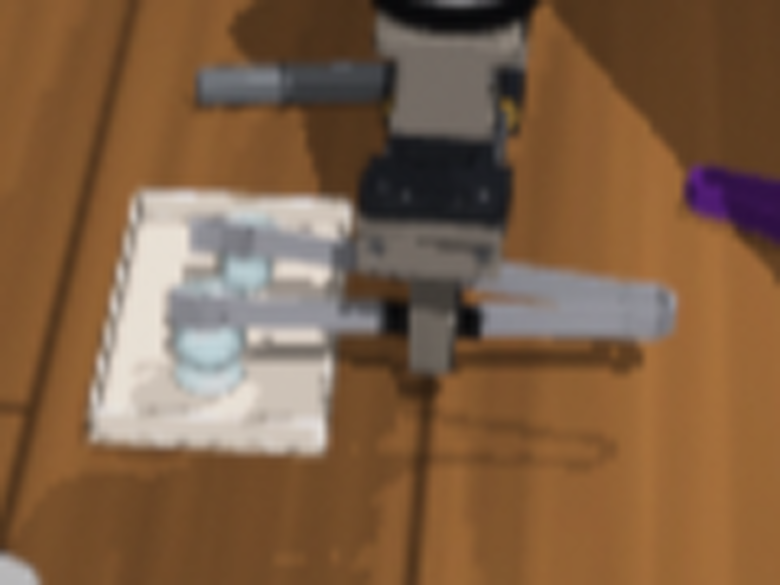

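View pics/t10c.png

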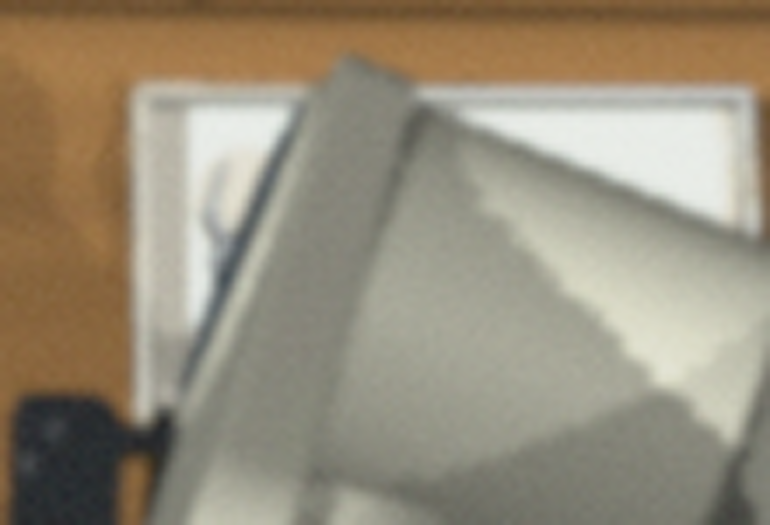

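```bash
python3 -m creep '{"xyz":[[1,1,2],[1,1,6],[1,1,10],[1,1,14],[1,1,18],[1,1,22],[1,1,26],[1,1,28]],"twist":[[0,0,0],[0,0,0],[0,0,0],[0,0,0],[0,0,0],[0,0,0],[0,0,0],[0,0,0]],"gripper":[49,49,49,49,49,49,49,49]}'; python3 -c "
from h import *
for n in('side',): I=env.read_camera(n)[:,:,::-1]; cv2.imwrite(f'pics/{n}11.png',I)
im=I[150:240,280:400]; cv2.imwrite('pics/s11c.png',cv2.resize(im,None,fx=6.5,fy=6.5,interpolation=cv2.INTER_CUBIC))
go([.431,-.173,-.026],-2)
"
```

```text
time_s: 11.47
position: [0.431, -0.1732, -0.0258]
eef_rot: [-3.141, 0.055, 0.001]
wrist_force: [0.3, -0.5, -0.3]
width: 0.0492
t 11.5167 pos [ 0.4309 -0.1732 -0.0259] w 0.04907140841293714 F [-0.0397 -0.1209 -1.583 ] q [-0.3854  0.4195  2.1162 -0.      0.6069  1.2206]
xyz mm [ 0.0889 -0.1874  0.1237] twist [-0.0003  0.0009 -0.0003]
```

View pics/s11c.png

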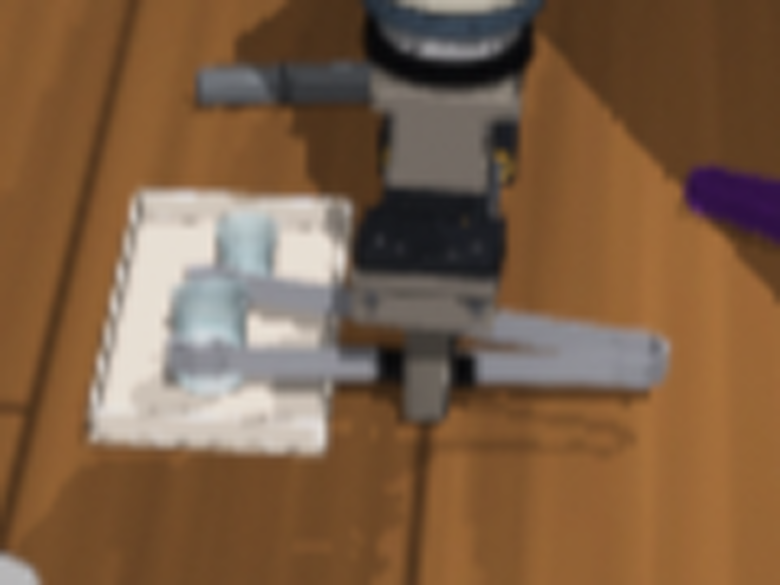

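```bash
python3 -m creep '{"xyz":[[0,0,0],[0,0,0],[0,0,0],[0,0,0],[0,0,0],[0,0,0],[0,0,0],[0,0,0]],"twist":[[0,0,0],[0,0,0],[0,0,0],[0,0,0],[0,0,0],[0,0,0],[0,0,0],[0,0,0]],"gripper":[47,45,43,41,39,37,35,33]}' 28; python3 -m creep '{"xyz":[[0,0,0],[0,0,0],[0,0,0],[0,0,0],[0,0,0],[0,0,0],[0,0,0],[0,0,0]],"twist":[[0,0,0],[0,0,0],[0,0,0],[0,0,0],[0,0,0],[0,0,0],[0,0,0],[0,0,0]],"gripper":[32,32,32,32,32,32,32,32]}'; python3 -c "
from h import *
for n in('side',): I=env.read_camera(n)[:,:,::-1]; cv2.imwrite(f'pics/{n}12.png',I)
im=I[150:240,280:400]; cv2.imwrite('pics/s12c.png',cv2.resize(im,None,fx=6.5,fy=6.5,interpolation=cv2.INTER_CUBIC))
go([.431,-.173,-.026],-2)
"
```

```text
time_s: 12.18
position: [0.4314, -0.1734, -0.025]
eef_rot: [3.141, -0.055, 0.0]
wrist_force: [0.3, -0.3, -2.0]
width: 0.0376
time_s: 12.85
position: [0.4314, -0.1733, -0.0251]
eef_rot: [-3.141, 0.055, -0.0]
wrist_force: [1.3, -0.4, -0.9]
width: 0.0375
t 12.9 pos [ 0.4314 -0.1734 -0.0251] w 0.037538761919672564 F [ 0.6153 -0.8664 -0.8387] q [-0.3854  0.418   2.1158  0.      0.6077  1.2206]
xyz mm [-0.3679 -0.3439  0.9035] twist [ 0.     -0.     -0.0003]
```

View pics/s12c.png

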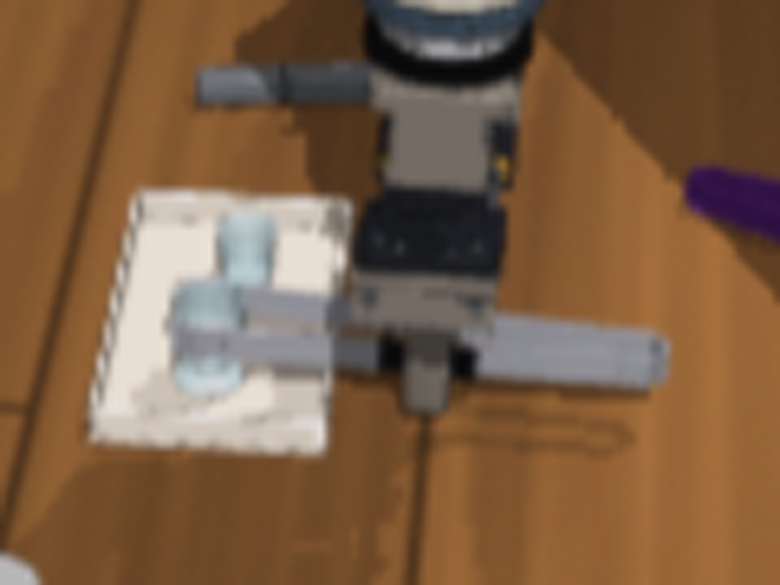

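```bash
python3 -m creep '{"xyz":[[0,0,-1],[0,0,-3],[0,0,-6],[0,0,-10],[0,0,-15],[0,0,-20],[0,0,-24],[0,0,-26]],"twist":[[0,0,0],[0,0,0],[0,0,0],[0,0,0],[0,0,0],[0,0,0],[0,0,0],[0,0,0]],"gripper":[32,32,32,32,32,32,32,32]}'; python3 -c "
from h import *
for n in('side',): I=env.read_camera(n)[:,:,::-1]; cv2.imwrite(f'pics/{n}13.png',I)
im=I[150:240,280:400]; cv2.imwrite('pics/s13c.png',cv2.resize(im,None,fx=6.5,fy=6.5,interpolation=cv2.INTER_CUBIC))
"
```

```text
time_s: 13.57
position: [0.4318, -0.1735, 0.0017]
eef_rot: [3.141, -0.055, 0.002]
wrist_force: [0.5, 0.2, -2.3]
width: 0.0376
```

View pics/s13c.png

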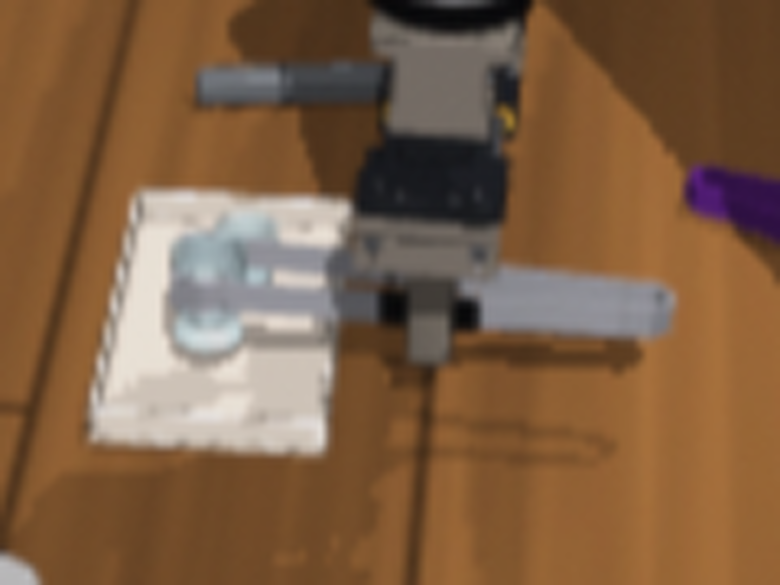

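The cup is coming up in the tips, upright. I'll lift further, about 140 mm more.

```bash
python3 -m creep '{"xyz":[[0,0,-3],[0,0,-9],[0,0,-18],[0,0,-28],[0,0,-40],[0,0,-52],[0,0,-64],[0,0,-75]],"twist":[[0,0,0],[0,0,0],[0,0,0],[0,0,0],[0,0,0],[0,0,0],[0,0,0],[0,0,0]],"gripper":[32,32,32,32,32,32,32,32]}'; python3 -m creep '{"xyz":[[0,0,-12],[0,0,-24],[0,0,-36],[0,0,-46],[0,0,-54],[0,0,-60],[0,0,-64],[0,0,-65]],"twist":[[0,0,0],[0,0,0],[0,0,0],[0,0,0],[0,0,0],[0,0,0],[0,0,0],[0,0,0]],"gripper":[32,32,32,32,32,32,32,32]}';python3 -m creep '{"xyz":[[0,0,0],[0,0,0],[0,0,0],[0,0,0],[0,0,0],[0,0,0],[0,0,0],[0,0,0]],"twist":[[0,0,0],[0,0,0],[0,0,0],[0,0,0],[0,0,0],[0,0,0],[0,0,0],[0,0,0]],"gripper":[32,32,32,32,32,32,32,32]}'; python3 -c "
from h import *
for n in('side','top'): I=env.read_camera(n)[:,:,::-1]; cv2.imwrite(f'pics/{n}14.png',I)
I=cv2.imread('pics/side14.png')
im=I[110:230,270:400]; cv2.imwrite('pics/s14c.png',cv2.resize(im,None,fx=6,fy=5,interpolation=cv2.INTER_CUBIC))
print(env.state()['position'],env.state()['wrist_force'],proj('side',[[.535,-.177,.2],[.535,-.177,.165],[.535,-.177,.145]]))
"
```

```text
time_s: 14.28
position: [0.4316, -0.1734, 0.0775]
eef_rot: [3.141, -0.055, 0.001]
wrist_force: [0.2, 0.1, -0.5]
width: 0.037
time_s: 14.95
position: [0.4316, -0.1735, 0.1415]
eef_rot: [3.141, -0.055, 0.001]
wrist_force: [0.6, -0.3, -2.1]
width: 0.0375
time_s: 15.62
position: [0.4313, -0.1734, 0.1408]
eef_rot: [-3.141, 0.055, 0.0]
wrist_force: [0.7, 0.5, -1.7]
width: 0.0373
[ 0.4313 -0.1734  0.1409] [ 0.1208  0.4703 -1.4483] [[312.71   151.5857]
 [312.6967 162.2665]
 [312.6894 168.2273]]
```

View pics/s14c.png

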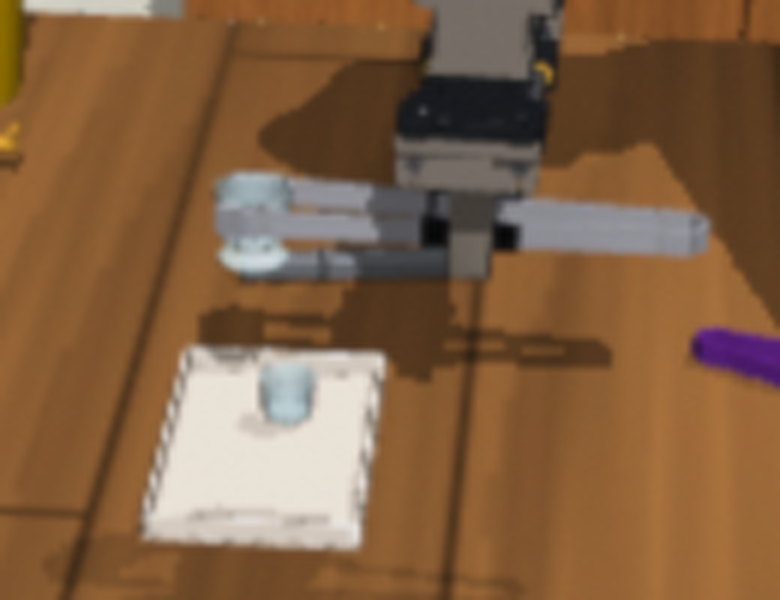

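View pics/top14.png

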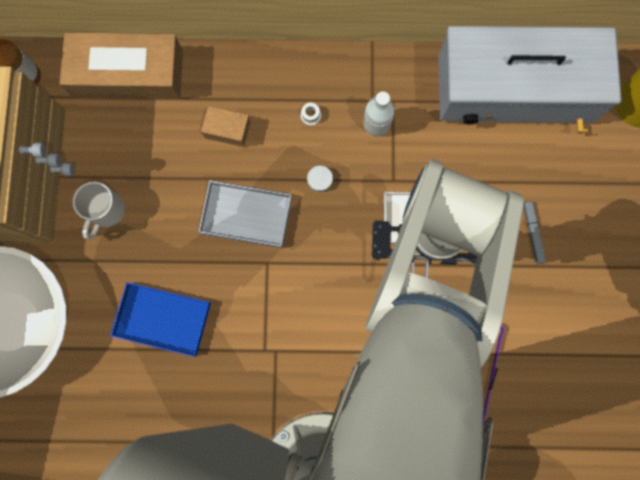

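```bash
python3 -c "
from h import *
s=env.state();print(abs(s['qd']).max(),s['width'],s['time_s']); print(env.sign_off())"
```

```text
0.0009253449704605494 0.037709303770196774 15.7167
the job is handed in; nothing more can be done
None
```

I picked up the tongs, closed them on the eye cup, lifted it straight out of the dish and handed the job in still holding it, at 15.7 s.

**Last checks:**
- **Eye cup:** it is upright between both tips, with its centre about 0.19 m above the bench as measured in the side picture.
- **Grip:** the gripper is at 37.7 mm with a 28 N setting, which matches the 38 mm expected when the tongs are closed on the cup.
- **Steadiness:** the arm was still, with joint speeds below 0.001 rad/s.
- **Everything else:** the measuring cup shows in its place in the dish in the side picture. The bystanders in view look unmoved. I judged both by eye and did not measure them.

**Disagreements:**
- **Reported height:** the reported tool height disagreed with the pictures. The fingers sat about 45 mm higher than the state said, and they reached a reported height below zero without touching anything. I set heights from the side picture and from where the tongs sat on the tray.
- **Camera offset:** the two cameras also differed by about 3 mm in x at the dish, so I placed the tongs between the two readings.

I could not read the contact forces on the cup directly.

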